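Fit a twist-lock spool post to the thread stand and proof-pull it

TASK

Take the orange spool post out of its wooden block, set its brass foot through the slot of the empty socket in the thread stand until the collar rests on the socket, and turn it clockwise (seen from above) under the lid up to the stop. Then prove that the lock holds: pull the post straight up with about 15 newtons and keep that pull steady for two seconds, then ease off, and leave the post locked, upright and resting on its collar. Never pull with more than 25 newtons, press and turn only gently, and leave the other things on the bench where they are.

Things in the scene. Friction and masses are not known exactly. Their poses are not given: they have to be found in the camera images.
- post: Spool post, 94 mm tall, 0.10 to 0.16 kg, loose; same after half a turn. Origin: centre of its underside, z up. Foot from below: brass lead-in 36 x 5 mm (z 0 to 3), brass cross bar 42 mm along x, 9 mm along y (z 3 to 9), round neck 16 mm across (z 9 to 18); then the collar and the orange blade. Starts upright in the block, collar on the block's top.
- post_collar (a point): Centre of the underside of the post's round brass collar, 18 mm above the post's underside; collar 36 mm across, 6 mm thick. Above it stands the orange flat blade to grip, 28 mm along the post's x, 14 mm along y, 70 mm tall.
- post_grip (a point): Point on the post's axis in the orange blade, 78 mm above the post's underside (16 mm below its top): a good height to grip, across the 14 mm.
- block: Light wooden block, fixed, 70 x 70 x 30 mm, with an upright pocket 46 mm along x by 20 mm along y in its top, in which the post waits with its foot down. Origin: centre of the underside, on the bench.
- stand: Thread stand, fixed to the bench: wooden board 100 mm along x, 290 mm along y, 20 mm high, with a cone of thread (58 mm across, top 105 mm above the bench) 107 mm to either side of its centre along y, and the socket at its centre. Origin: centre of the underside, on the bench; z up.
- socket: Twist-lock socket, a metal box 64 x 64 x 28 mm on the middle of the stand, axes as the stand's; origin: centre of its underside, 20 mm above the bench. Its lid has a slot 45 mm along x by 12 mm along y, with a 22 mm square opening at the middle for the neck. It sits on stiff rubber: pulled up it gives a few mm, pressed or turned it does not. A red dot marks its +x, -y corner.
- socket_lid (a point): Centre of the underside of the socket's 6 mm lid; below is a hollow 18 mm deep. The foot enters with the post's x along the socket's x, either way round. Turned clockwise seen from above, the bar meets fixed stop pins 1.2 rad (69 degrees) from the slot: locked. Anticlockwise it is stopped after 0.1 rad.
- socket_top (a point): Point at the centre of the socket's top face, 48 mm above the bench. With the collar resting here the post's underside is 30 mm above the bench and its cross bar 3 mm below the lid's underside, so the locked post lifts 3 mm freely before the bar bears on the lid.
- button_bowl: Blue ceramic bowl, 100 mm across, 45 mm high; loose; leave alone. Origin: underside, on the bench.
- clapper: Wooden pressing block, 60 x 200 x 45 mm; loose; leave alone. Origin: underside, on the bench.
- spool_green: Small wooden spool of green thread, 32 mm across, 36 mm high; loose; leave alone. Origin: underside, on the bench.
- spool_white: Small wooden spool of white thread, 32 mm across, 36 mm high; loose; leave alone. Origin: underside, on the bench.
- chalk_box: Open cardboard box of chalk, 70 x 50 x 20 mm; loose; leave alone. Origin: underside, on the bench.
- beeswax: Yellow disc of wax, 50 mm across, 18 mm high; loose; leave alone. Origin: underside, on the bench.
- shears: Tailor's shears lying flat, 240 mm long, black handles; loose; leave alone. Origin: underside, on the bench.
- weight: Round dark iron weight, 64 mm across, 28 mm high; loose; leave alone. Origin: underside, on the bench.
There are look-alikes about, which are no part of the job. Of the things like the post, leave any that is pink or purple; of the rest the larger one is meant.

How it is judged:
By the outcome, as a careful person would: the job done as asked, in the order asked, and still so for the second after the job is handed in, with the robot touching nothing.
It also fails if it takes over 67 s, if anything falls off the work surface, if the arm or the gripper's body presses on something with over 40 N, if the wrist force passes 120 N, or if a joint passes its speed limit or range.

ROBOT

A 6-joint arm with a two-finger parallel gripper is mounted at the origin on the work surface. World frame = base frame: x ahead of the robot, y to its left, z up, the work surface at z = 0. Lengths are in m, angles in rad, forces in N, time in s.
With the tool pointing down it reaches from about 0.375 to 0.975 m from the base axis. Payload 3.8 kg.
Tool frame: the origin (TCP) lies at the very end of the fingers, on their centre line; the grasp point (between the pads) lies 19 mm behind it; z points along the fingers, y is the line along which they close (so a half turn about z gives the same grasp; the last joint's range is limited). The gripper opens to 85 mm and grips with 20 to 120 N. Pads are 22 mm wide; open, the fingers measure 114 mm over their backs; the gripper's body (76 mm by 85 mm) begins 54 mm behind the grasp point. The pads swing forward as they close: fully open they stand 13 mm farther back than shut.
Start: joints at [-0.037, 0.264, 1.604, -0, 1.274, -0.037], TCP at [0.675, -0, 0.231] pointing down, gripper open.
Joint ranges: [-2.63, 2.63], [-0.94, 2.18], [0.31, 2.57], [-1.31, 4.45], [0, 2.66], [-2.55, 2.55]. Speed limits (rad/s): [2.57, 2.57, 3.14, 3.14, 3.14, 3.14].

INTERFACE

Orientations are given as a rotation vector (axis times angle).
In Python, from workcell import bot gives the robot as it stands.
- The arm moves only by the shell command python3 -m creep 'ROWS' [FORCE]. ROWS is JSON, a list of rows, each a list of 5 numbers: the shift along the tool's x, y, z in units of 0.05 m (1.0 is 0.05 m), then the turn about the tool's z in units of 0.1 rad (1.0 is 0.1 rad), then the opening, from 0 (shut) to 1 (fully open). In form: [[tx, ty, tz, spin, hand], ...]. A call has 1 to 20 rows; each row shifts and turns the commanded pose from where the row before left it, along the tool's axes as they then stand; what a row does not reach is not made up. A row lasts 1/8 s, in which the tool goes at most 62.5 mm and 10.7 degrees, less where a joint would pass 70% of its speed; a pose out of reach is approached as far as the arm can. A call with a number of a shift or a turn outside -1 to 1 is refused whole. A call with a gripper value outside its range is refused whole. The fingers move at their own pace and stop on an object; FORCE is the grip in N (left out, the last holds). Time passes only in rows, so rows that do not move let the fingers close. It gives the time, the measured TCP pose, the force, the opening and the grip force at its end, in the units of the state.
- bot.read_state(): the state, without advancing time (a new reading comes with each control period).
- bot.read_camera(name): name is "scene" or "side" or "wrist"; returns a dict with "pixels" (400x640x3 uint8, red, green, blue), "vfov" (degrees; the focal length in pixels is half the picture's height over the tangent of half this angle, whatever the lens; pixels are square), "cx", "cy" (the principal point, pixels), "world_to_cam" (4x4, takes a point from world to camera coordinates). Camera axes: x right, y down, z forward; pixel columns grow to the right and rows downward; lengths in m; the calibration is good to about 2 mm. A picture is of the moment at which its call begins. There is no depth.
- bot.finish_job(): hands the job in; it is judged then, once.
Trained networks look in a picture, given as the dict that the camera call returned (one of the last four; its "shot" number tells which), for a name from the list of things; names that differ only in an ending like _2 or _b are one class to them, and where a whole thing is asked for, a point or a joint stands for the part that bears it (a point fixed in the world has none). Each returns a list of dicts, best first, with "score" (0 to 1); they miss things now and then, are a little off and sometimes report something else, mostly with a low value. They report only what shows in the picture. A call takes as long as a camera call. They do not tell look-alikes from the thing itself.
- bot.look_for(target, picture): "bbox" ([left, top, right, bottom] in pixels, round what is visible of it).
- bot.regions_of(target, picture): "mask" (400x640 bool, what is visible of it) and "bbox" ([left, top, right, bottom] in pixels, round what is visible of it).
The state is a dict: "time": time; "q": joint angles; "joint_vel": joint speeds; "joint_torque": joint torques, N m; "tool_pos": TCP position; "tcp_rot": TCP orientation; "wrist_force": force on the tool from outside, world axes, zero at the start; "torque": the same for the moment, N m; "width": opening from 0.0 (shut) to 1.0 (fully open); "grip_force": force on a finger pad.
Only numpy, scipy, OpenCV 4.12 (cv2) and the standard library are available. Lean on these libraries where they do the work, as an engineer would, in place of code of your own. Each camera call takes 0.05 s, during which the arm holds its last target. There are 200 camera calls.

## Working session

There is one attempt and no reset: what is moved stays moved. The work goes in short steps, Python scripts to look and compute and a shell command to move; the robot and the scene stay as the last step left them, time stands still between calls to the robot, and variables do not carry over. Pictures are saved under pics/ and viewed, at most 10 in all, crops included, and the job is handed in when it is done.

```bash
mkdir -p pics; cat > h.py <<'E'
import numpy as np, cv2
from workcell import bot
def K(p):
    f=200/np.tan(np.radians(p["vfov"])/2); return f,p["cx"],p["cy"]
def ray(p,u,v):
    f,cx,cy=K(p); T=np.array(p["world_to_cam"]); R=T[:3,:3]; o=-R.T@T[:3,3]
    return o,R.T@np.array([(u-cx)/f,(v-cy)/f,1])
def onz(p,u,v,z):
    o,d=ray(p,u,v); return o+d*(z-o[2])/d[2]
def proj(p,X):
    f,cx,cy=K(p); T=np.array(p["world_to_cam"]); c=T[:3,:3]@np.array(X)+T[:3,3]; return np.array([cx+f*c[0]/c[2],cy+f*c[1]/c[2]])
def save(p,n,crop=None,s=1):
    im=cv2.cvtColor(p["pixels"],cv2.COLOR_RGB2BGR)
    if crop: im=im[crop[1]:crop[3],crop[0]:crop[2]]
    cv2.imwrite("pics/"+n,cv2.resize(im,None,fx=s,fy=s,interpolation=cv2.INTER_CUBIC))
E
python3 - <<'E'
from h import *
P={n:bot.read_camera(n) for n in("scene","side","wrist")}
a=np.vstack([P["scene"]["pixels"],P["side"]["pixels"]])
cv2.imwrite("pics/a.png",cv2.cvtColor(cv2.resize(a,(480,600),interpolation=cv2.INTER_AREA),cv2.COLOR_RGB2BGR))
for n,p in P.items():
    T=np.array(p["world_to_cam"]);print(n,p["vfov"],-T[:3,:3].T@T[:3,3],p["cx"],p["cy"])
    for t in("post","block","stand","socket"):
        print(t,[(np.round(d["bbox"]).tolist(),round(d["score"],2)) for d in bot.look_for(t,p)[:4]])
print(bot.read_state())
save(P["scene"],"s.png");save(P["side"],"d.png");save(P["wrist"],"w.png")
E
```

```text
scene 50.806016754619 [ 0.94981474 -0.63101827  0.98074118] 313.8373702901671 192.6275404914666
post [([301.0, 211.0, 325.0, 236.0], 0.72), ([326.0, 111.0, 335.0, 130.0], 0.6), ([316.0, 128.0, 329.0, 148.0], 0.5)]
block [([364.0, 207.0, 403.0, 278.0], 0.69)]
stand [([283.0, 179.0, 339.0, 275.0], 0.56)]
socket [([297.0, 213.0, 326.0, 240.0], 0.65)]
side 45.43258680270975 [0.32266969 0.84016696 1.08882255] 321.527370801619 199.57605538488818
post [([290.0, 295.0, 308.0, 319.0], 0.82), ([324.0, 318.0, 343.0, 349.0], 0.58), ([332.0, 298.0, 343.0, 317.0], 0.44)]
block [([279.0, 298.0, 319.0, 334.0], 0.86)]
stand [([298.0, 160.0, 333.0, 251.0], 0.75)]
socket [([306.0, 190.0, 328.0, 214.0], 0.61)]
wrist 67.01572102507586 [0.67442883 0.07861835 0.372724  ] 322.03061349526314 199.35912349767872
post []
block [([213.0, 167.0, 286.0, 240.0], 0.31)]
stand [([165.0, 62.0, 333.0, 322.0], 0.95)]
socket [([210.0, 168.0, 287.0, 239.0], 0.93)]
{'time': 0.75, 'q': array([-3.68982980e-02,  2.63843386e-01,  1.60397275e+00, -9.16602763e-06,
        1.27370825e+00, -3.68845130e-02]), 'joint_vel': array([ 4.36879544e-04,  6.24949973e-06, -4.24724831e-04, -2.50465353e-03,
       -7.19301812e-04, -7.54395575e-04]), 'joint_torque': array([-6.11150426e-04, -5.14924514e+01, -3.67659795e+01, -2.49190789e-04,
        6.69754227e-04,  1.83091549e-05]), 'tool_pos': array([ 6.75007014e-01, -4.00882651e-06,  2.31332650e-01]), 'tcp_rot': array([2.22141422e+00, 2.22138955e+00, 6.28823501e-05]), 'wrist_force': array([0.10473533, 0.78807113, 0.30089673]), 'torque': array([0.00751138, 0.00500972, 0.00078014]), 'grip_force': 0.0, 'width': 1.0024528486624877}
```

View pics/s.png

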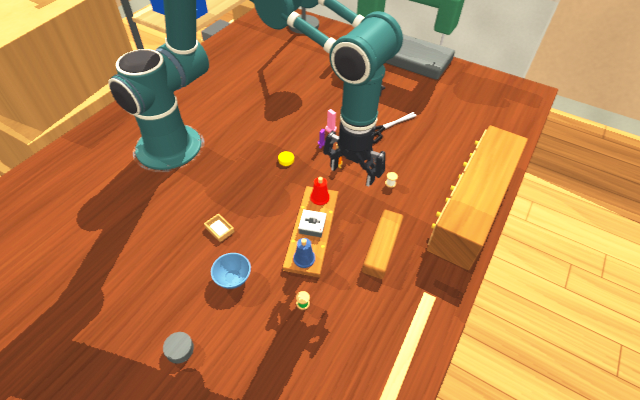

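View pics/d.png

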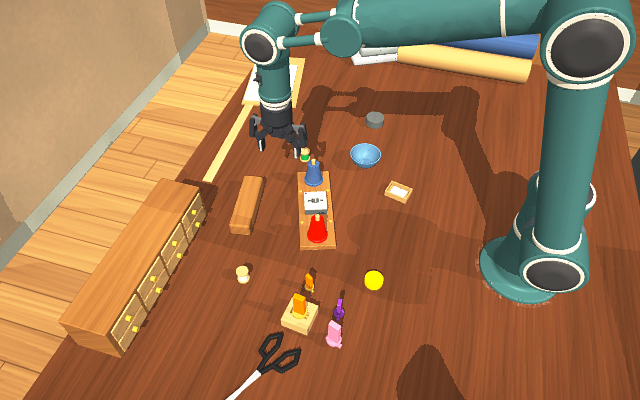

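Side view: the orange posts are at (299,307), standing in the wooden block, and (309,284), smaller. The purple one is at (339,308) and the pink one at (334,333). The orange one in the block fits, so I'm confirming that in a crop.

```bash
python3 - <<'E'
from h import *
p=bot.read_camera("side"); save(p,"c1.png",(260,250,370,350),6)
print("block top",onz(p,299,316,0.03))
for u,v,z in[(299,296,.106),(308,275,.05),(309,297,0),(339,322,0),(334,346,0),(374,280,.01),(242,280,0),(270,335,0)]: print(u,v,onz(p,u,v,z))
w=bot.read_camera("wrist"); save(w,"w1.png")
print(onz(w,248,203,.048))
E
```

```text
block top [0.52092125 0.32311197 0.03      ]
299 296 [0.52268756 0.31186375 0.106     ]
308 275 [0.53115501 0.21789422 0.05      ]
309 297 [0.51876071 0.25018083 0.        ]
339 322 [0.42667137 0.29522371 0.        ]
334 346 [0.42183787 0.35884287 0.        ]
374 280 [0.36911019 0.15819473 0.01      ]
242 280 [0.70292685 0.25324177 0.        ]
270 335 [0.57794685 0.37678562 0.        ]
[ 0.59007679 -0.02995786  0.048     ]
```

View pics/c1.png

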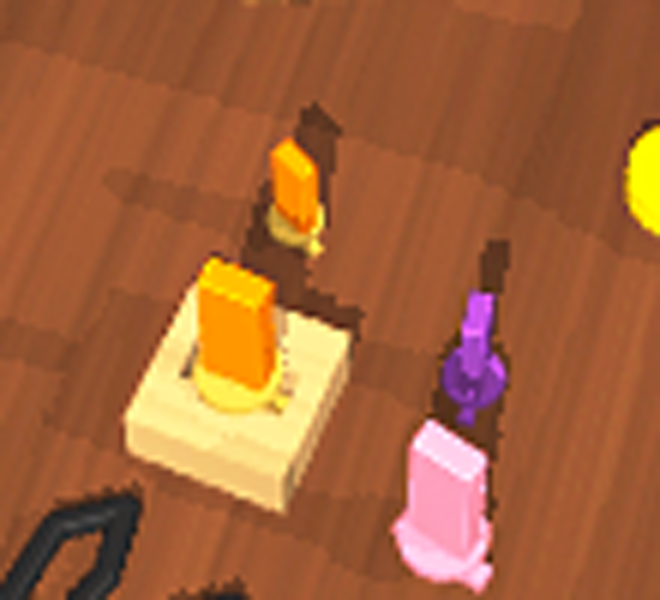

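View pics/w1.png

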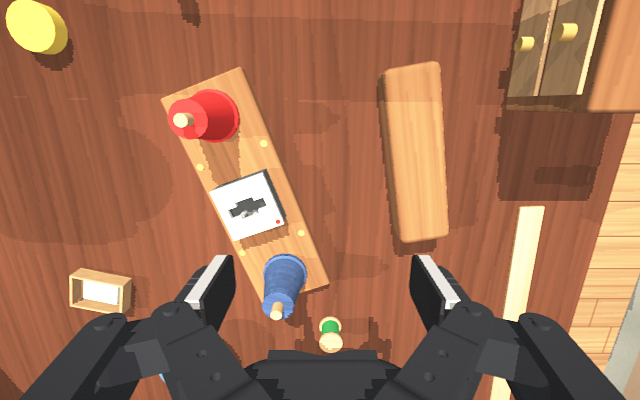

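The crop confirms it: the larger orange post stands in the block (side pixel 299,307). The small orange, purple and pink ones stand beside it. The wrist picture shows the socket at (248,205), with its slot running from (229,213) to (268,200) and its red dot at (278,221). Next I move above the block.

```bash
python3 - <<'E'
from h import *
p=bot.read_camera("wrist")
r=bot.regions_of("socket",p)[0]; m=r["mask"].astype(np.uint8)
c=cv2.boxPoints(cv2.minAreaRect(cv2.findNonZero(m))); print("socketmask",r["score"],c.tolist())
for u,v in c: print(onz(p,u,v,.048)[:2])
g=p["pixels"].astype(int)
# slot: dark pixels in socket
d=(g.sum(2)<300)&(cv2.erode(m,np.ones((9,9)))>0)
ys,xs=np.nonzero(d); W=np.array([onz(p,u,v,.048)[:2] for u,v in zip(xs,ys)])
(cc,sz,an)=cv2.minAreaRect(W.astype(np.float32)*1000); print("slot",len(xs),cc,sz,an)
r=bot.regions_of("stand",p)[0];m=r["mask"].astype(np.uint8)
for u,v in [(240,67),(162,100),(328,284)]: print("board",onz(p,u,v,.02)[:2])
E
python3 -m creep '[[0.94,-0.62,0,0,1],[0.94,-0.62,0,0,1],[0.94,-0.62,0,0,1],[0.94,-0.62,0,0,1],[0.94,-0.62,0,0,1],[0,0,0,0,1],[0,0,0,0,1]]'
python3 - <<'E'
from h import *
p=bot.read_camera("wrist"); save(p,"w2.png")
print(bot.read_state()["tool_pos"])
for t in("post","block"):print(t,[(np.round(d["bbox"]).tolist(),round(d["score"],2)) for d in bot.look_for(t,p)[:4]])
E
```

```text
socketmask 0.75 [[209.18963623046875, 189.77586364746094], [265.3103332519531, 165.72413635253906], [289.2068786621094, 221.48277282714844], [233.086181640625, 245.5345001220703]]
[ 0.54766173 -0.01435602]
[0.61221398 0.01305159]
[ 0.63622417 -0.05251039]
[ 0.56832805 -0.08339077]
slot 213 (588.8184204101562, -34.40727996826172) (40.49881362915039, 18.011037826538086) 22.165517807006836
board [0.58563953 0.11544605]
board [0.49591593 0.08157066]
board [ 0.68236269 -0.15451201]
time: 1.88
tool_pos: [0.5201, 0.235, 0.2315]
tcp_rot: [2.22, 2.222, 0.0]
wrist_force: [0.5, -0.5, -0.4]
width: 1.003
grip_force: 0.0
[0.52052042 0.23446726 0.23142514]
post [([193.0, 46.0, 256.0, 87.0], 0.92), ([230.0, 124.0, 258.0, 151.0], 0.83), ([307.0, 87.0, 343.0, 124.0], 0.75), ([318.0, 170.0, 337.0, 198.0], 0.56)]
block [([291.0, 69.0, 360.0, 140.0], 0.83)]
```

View pics/w2.png

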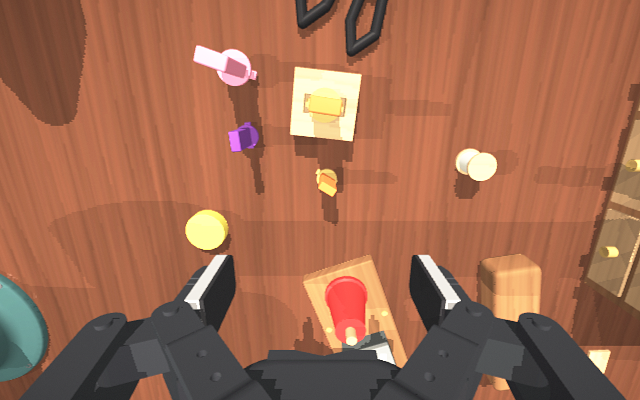

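The wrist view shows the block at (325,104), with the target's blade at about (325,104) along image x. The small orange one is at (327,182). Now measuring.

```bash
python3 - <<'E'
from h import *
from scipy.optimize import least_squares
p=bot.read_camera("wrist"); s=bot.read_camera("side")
for n,q in(("w",p),("s",s)):
    T=np.array(q["world_to_cam"]);print(n,"fwd",T[2,:3],-T[:3,:3].T@T[:3,3])
def poly(q,name,box):
    r=[d for d in bot.regions_of(name,q) if abs((d["bbox"][0]+d["bbox"][2])/2-box[0])<15 and abs((d["bbox"][1]+d["bbox"][3])/2-box[1])<15]
    return r[0]["mask"] if r else None
for n,q,b in(("w",p,(325,104)),("s",s,(299,316))):
    m=poly(q,"block",b)
    if m is None: print(n,"none");continue
    ys,xs=np.nonzero(m);print(n,"block bbox",xs.min(),xs.max(),ys.min(),ys.max())
    g=q["pixels"]; hsv=cv2.cvtColor(g,cv2.COLOR_RGB2HSV)
    x0,x1,y0,y1=b[0]-30,b[0]+30,b[1]-30,b[1]+30
    o=np.zeros(m.shape,np.uint8); o[y0:y1,x0:x1]=((hsv[...,0]>8)&(hsv[...,0]<25)&(hsv[...,1]>215)&(hsv[...,2]>200))[y0:y1,x0:x1]
    mm=cv2.findNonZero(o); print("orange",len(mm),cv2.minAreaRect(mm))
    if n=="w": 
        save(q,"w3.png",(270,50,380,215),5)
        im=cv2.imread("pics/w3.png");
        t=cv2.resize(im,None,fx=.7,fy=.7); cv2.imwrite("pics/w3.png",t)
E
```

```text
w fwd [-0.00183216 -0.3045673  -0.95248906] [0.52068623 0.31258555 0.37391207]
s fwd [ 0.17955447 -0.63442884 -0.75183791] [0.32266969 0.84016696 1.08882255]
w block bbox 290 360 66 139Traceback (most recent call last):
  File "<stdin>", line 16, in <module>
TypeError: object of type 'NoneType' has no len()
```

```bash
python3 - <<'E'
from h import *
p=bot.read_camera("wrist")
m=[d for d in bot.regions_of("block",p)][0]["mask"].astype(np.uint8)
c=cv2.boxPoints(cv2.minAreaRect(cv2.findNonZero(m)))
W=np.array([onz(p,u,v,.03)[:2] for u,v in c]); print(c.round(1).tolist(),W.round(4).tolist(),W.mean(0))
e=W-np.roll(W,1,0); print(np.linalg.norm(e,axis=1),np.degrees(np.arctan2(e[:,1],e[:,0])))
hsv=cv2.cvtColor(p["pixels"],cv2.COLOR_RGB2HSV)
o=((hsv[...,0]>10)&(hsv[...,0]<28)&(hsv[...,1]>170)&(hsv[...,2]>180)&(cv2.erode(m,np.ones((5,5)))>0)).astype(np.uint8)
pts=cv2.findNonZero(o); print(len(pts),cv2.minAreaRect(pts))
print(hsv[85:125:3,325].tolist()); print(hsv[104,300:352:3].tolist())
for z in(.03,.106): print(z,onz(p,325,104,z))
save(p,"w3.png",(280,55,375,205),4)
E
```

```text
[[286.1000061035156, 133.0], [294.3999938964844, 64.69999694824219], [360.79998779296875, 72.69999694824219], [352.5, 141.10000610351562]] [[0.4798, 0.2805], [0.4911, 0.3507], [0.5608, 0.3428], [0.5542, 0.2716]] [0.5214651  0.31138082]
[0.07489315 0.07103813 0.0701356  0.07151391] [173.1202266   80.84080419  -6.46653854 -95.33010505]Traceback (most recent call last):
  File "<stdin>", line 9, in <module>
TypeError: object of type 'NoneType' has no len()
```

```bash
python3 - <<'E'
from h import *
p=bot.read_camera("wrist")
save(p,"w3.png",(280,55,375,205),4)
hsv=cv2.cvtColor(p["pixels"],cv2.COLOR_RGB2HSV)
b=np.zeros((400,640),bool); b[80:132,300:350]=1
o=((hsv[...,1]>165)&(hsv[...,2]>180)&b).astype(np.uint8)
pts=cv2.findNonZero(o); print(0 if pts is None else (len(pts),cv2.minAreaRect(pts)))
print(hsv[85:130:3,325].tolist()); print(hsv[104,300:352:3].tolist())
for z in(.03,.106): print(z,onz(p,325,104,z))
r=[d for d in bot.regions_of("post",p) if abs(d["bbox"][0]-307)<12 and d["bbox"][1]<110]
if r:
    m=r[0]["mask"].astype(np.uint8); print(r[0]["bbox"],cv2.minAreaRect(cv2.findNonZero(m)))
E
```

```text
(29, ((322.93060302734375, 112.45085906982422), (26.305892944335938, 1.064400315284729), 8.746162414550781))
[[29, 31, 255], [30, 77, 255], [30, 77, 255], [30, 77, 255], [28, 124, 255], [28, 119, 255], [28, 122, 255], [27, 124, 255], [27, 127, 255], [17, 157, 255], [24, 128, 249], [23, 128, 249], [23, 126, 250], [21, 97, 250], [21, 93, 251]]
[[29, 29, 255], [22, 92, 254], [30, 89, 255], [24, 139, 255], [27, 123, 255], [27, 123, 255], [27, 123, 255], [27, 124, 255], [27, 123, 255], [27, 122, 255], [28, 122, 255], [28, 121, 255], [28, 120, 255], [27, 123, 255], [19, 145, 231], [17, 112, 237], [27, 61, 255], [26, 59, 255]]
0.03 [0.52292998 0.31168581 0.03      ]
0.106 [0.52236229 0.31195471 0.106     ]
[306.1, 86.8, 341.6, 122.3] ((324.5000305175781, 103.99999237060547), (33.23401641845703, 33.23401641845703), 45.0)
```

View pics/w3.png

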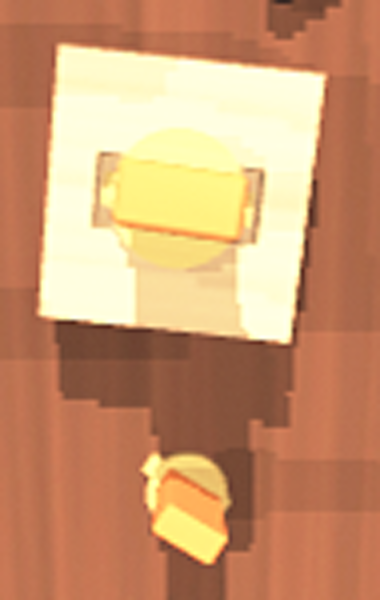

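The crop shows the target blade's top face centred at pixel (325,104), tilted about 7° clockwise. That puts the post at about (0.522, 0.312), yaw -7°. The small orange one is at (327,183), about 75 mm away, so I descend with the hand half open.

```bash
python3 -m creep '[[0.78,0.03,0,-1,1],[0,0,0,-1,0.5],[0,0,0,-1,0.5],[0,0,0,-1,0.5],[0,0,0,-1,0.5],[0,0,0,-1,0.5],[0,0,0,-1,0.5],[0,0,0,-1,0.5],[0,0,0,-1,0.5],[0,0,0,-1,0.5],[0,0,0,-1,0.5],[0,0,0,-1,0.5],[0,0,0,-1,0.5],[0,0,0,-1,0.5],[0,0,0,-0.5,0.5],[0,0,0,0,0.5]]'
python3 - <<'E'
from h import *
from scipy.spatial.transform import Rotation as R
s=bot.read_state(); M=R.from_rotvec(s["tcp_rot"]).as_matrix(); d=np.array([.522,.312,.071])-s["tool_pos"]
print("tool units",(M.T@d/.05).round(3),"yaw toolY",np.degrees(np.arctan2(M[1,1],M[0,1])),s["q"].round(2),s["width"])
E
```

```text
time: 4.38
tool_pos: [0.5215, 0.2739, 0.2312]
tcp_rot: [-0.191, -3.136, 0.0]
wrist_force: [-0.5, 0.5, -0.7]
width: 0.502
grip_force: 0.0
tool units [0.083 0.758 3.205] yaw toolY 83.03874368159724 [ 0.44  0.1   1.79 -0.    1.25 -1.01] 0.5018300388814874
```

```bash
python3 -m creep '[[0.08,0.76,0,0,0.5],[0,0,0,0,0.5],[0,0,1,0,0.5],[0,0,0.8,0,0.5],[0,0,0.8,0,0.5],[0,0,0.4,0,0.5],[0,0,0.2,0,0.5],[0,0,0,0,0.5]]' 40
python3 -m creep '[[0,0,0,0,0],[0,0,0,0,0],[0,0,0,0,0],[0,0,0,0,0],[0,0,0,0,0],[0,0,0,0,0]]' 60
```

```text
time: 5.38
tool_pos: [0.5225, 0.3122, 0.0716]
tcp_rot: [0.19, 3.136, 0.0]
wrist_force: [-0.1, -0.2, 0.2]
width: 0.497
grip_force: 0.0
time: 6.12
tool_pos: [0.5231, 0.3127, 0.0728]
tcp_rot: [0.189, 3.134, 0.002]
wrist_force: [-0.1, -0.7, 6.5]
width: 0.153
grip_force: 63.0
```

```bash
python3 -m creep '[[0,0,-0.2,0,0],[0,0,-0.3,0,0],[0,0,-0.7,0,0],[0,0,-0.8,0,0],[0,0,-0.8,0,0],[0,0,0,0,0]]'
python3 - <<'E'
from h import *
from scipy.spatial.transform import Rotation as R
s=bot.read_state(); M=R.from_rotvec(s["tcp_rot"]).as_matrix(); d=np.array([.662,-.005,.213])-s["tool_pos"]
print("tool units",(M.T@d/.05).round(3),s["width"],s["grip_force"])
p=bot.read_camera("side"); save(p,"x.png")
print([(np.round(d["bbox"]).tolist(),round(d["score"],2)) for d in bot.look_for("post",p)[:4]])
E
```

```text
time: 6.88
tool_pos: [0.5246, 0.3137, 0.2169]
tcp_rot: [0.189, 3.128, 0.008]
wrist_force: [0.4, 0.1, -1.8]
width: 0.154
grip_force: 62.2
tool units [-3.495 -5.997  0.07 ] 0.15366504463612807 62.19557046890259
[([286.0, 264.0, 304.0, 288.0], 0.82), ([328.0, 319.0, 342.0, 349.0], 0.74), ([334.0, 299.0, 342.0, 320.0], 0.63)]
```

```bash
python3 -m creep '[[-0.5,-0.857,0,0,0],[-0.5,-0.857,0,0,0],[-0.5,-0.857,0,0,0],[-0.5,-0.857,0,0,0],[-0.5,-0.857,0,0,0],[-0.5,-0.857,0,0,0],[-0.5,-0.857,0,0,0],[0,0,0,-1,0],[0,0,0,-1,0],[0,0,0,-1,0],[0,0,0,-1,0],[0,0,0,-0.8,0],[0,0,0,0,0],[0,0,0,0,0]]'
python3 - <<'E'
from h import *
from scipy.spatial.transform import Rotation as R
s=bot.read_state(); M=R.from_rotvec(s["tcp_rot"]).as_matrix(); print(np.degrees(np.arctan2(M[1,1],M[0,1])),M[:,2])
p=bot.read_camera("wrist"); save(p,"w4.png")
for t in("socket","post"):
  for r in bot.regions_of(t,p)[:2]:
    m=r["mask"].astype(np.uint8)
    if t=="socket":
      c=cv2.boxPoints(cv2.minAreaRect(cv2.findNonZero(m)));W=np.array([onz(p,u,v,.048)[:2] for u,v in c]);e=W-np.roll(W,1,0)
      print(t,r["score"],r["bbox"],W.mean(0),np.linalg.norm(e,axis=1),np.degrees(np.arctan2(e[:,1],e[:,0])))
      g=p["pixels"].astype(int).sum(2)
      d=(g<300)&(cv2.erode(cv2.morphologyEx(m,cv2.MORPH_CLOSE,np.ones((15,15))),np.ones((9,9)))>0)
      ys,xs=np.nonzero(d)
      W=np.array([onz(p,u,v,.048)[:2] for u,v in zip(xs,ys)],np.float32)
      if len(W):print("slot",len(W),cv2.minAreaRect(W*1000))
    else: print(t,r["score"],r["bbox"])
E
```

```text
time: 8.72
tool_pos: [0.6588, -0.0066, 0.2097]
tcp_rot: [0.559, -3.089, -0.001]
wrist_force: [0.2, 1.0, -2.3]
width: 0.155
grip_force: 62.1
110.50701386829066 [-2.67702831e-03  1.72501482e-04 -9.99996402e-01]
socket 0.59 [285.2, 68.0, 351.4, 140.9] [ 0.58826375 -0.03543999] [0.06662121 0.06341438 0.0623954  0.06342378] [ -69.48343964 -161.58223981  110.53801827   22.23630711]
slot 560 ((588.3360595703125, -35.968997955322266), (42.27174377441406, 19.42913818359375), 20.520626068115234)
post 0.98 [542.9, 126.3, 609.2, 150.7]
post 0.82 [291.9, 188.5, 353.4, 321.2]
```

View pics/w4.png

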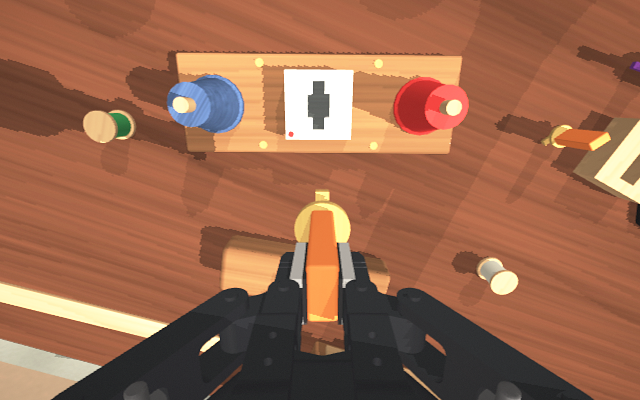

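The wrist view shows the post held upright: collar about (322,227), foot tip (322,193). The socket is at (318,104) with the slot vertical, in line with the foot. Next I measure the post in the hand from the collar silhouette.

```bash
cat > hand.py <<'E'
from h import *
from scipy.optimize import least_squares
from scipy.spatial.transform import Rotation as R
p=bot.read_camera("wrist"); s=bot.read_state(); M=R.from_rotvec(s["tcp_rot"]).as_matrix(); t=np.array(s["tool_pos"])
g=p["pixels"]; hsv=cv2.cvtColor(g,cv2.COLOR_RGB2HSV)
m=(hsv[...,0]>20)&(hsv[...,0]<34)&(hsv[...,1]>60)&(hsv[...,2]>150); m[:180]=0;m[275:]=0;m[:,:285]=0;m[:,360:]=0
m=m.astype(np.uint8)
rows=[(v,np.nonzero(m[v])[0]) for v in range(186,245,1)]
for v,x in rows[::4]:
    if len(x): print(v,x.min(),x.max())
foot=[x.mean() for v,x in rows if len(x) and 190<=v<=198]; print("foot col",np.mean(foot) if foot else None)
obs=[(v,x.min(),x.max()) for v,x in rows if 206<=v<=224 and len(x)>10]
obs=[o for o in obs]
th=np.linspace(0,2*np.pi,181)
def sil(a,b,zc):
    q=[]
    for z in(zc,zc-.006):   # depth along tool z is positive down
        for k in th: q.append(proj(p,t+M@np.array([a+.018*np.cos(k),b+.018*np.sin(k),z])))
    return cv2.convexHull(np.array(q,np.float32))[:,0]
def edges(h,v):
    xs=[]
    for A,B in zip(h,np.roll(h,-1,0)):
        if (A[1]-v)*(B[1]-v)<=0 and A[1]!=B[1]: xs.append(A[0]+(v-A[1])*(B[0]-A[0])/(B[1]-A[1]))
    return (min(xs),max(xs)) if xs else (320,320)
def f(x):
    h=sil(x[0],x[1],.0428); r=[]
    for v,l,u in obs:
        a,b=edges(h,v+0.0); r+=[a-(l-.5),b-(u+.5)]
    return r
o=least_squares(f,[0,0],x_scale=.001,diff_step=1e-3,loss="soft_l1"); o=least_squares(lambda x:f(x),o.x+1e-4,method="Nelder" if 0 else "trf",diff_step=.05,x_scale=.001,loss="soft_l1")
print("collar in tool (x,y) mm",o.x*1000,"rms",np.sqrt(np.mean(np.square(f(o.x)))))
print("collar world",(t+M@np.array([o.x[0],o.x[1],.0428])))
print("yaw",np.degrees(np.arctan2(M[1,1],M[0,1])))
E
python3 hand.py
```

```text
194 315 328
198 316 328
206 314 335
210 330 342
214 333 345
218 334 347
222 334 348
226 335 349
230 335 349
234 336 349
238 336 347
foot col 322.4126984126984
collar in tool (x,y) mm [-7.48727317 12.57228634] rms 12.23292683043087
collar world [0.66213719 0.00777966 0.16823317]
yaw 110.55371999813
```

```bash
sed -i 's/^m=(hsv.*$/m=(hsv[...,0]>19)\&(hsv[...,0]<34)\&(hsv[...,1]>40)\&(hsv[...,2]>110); m[:180]=0;m[275:]=0;m[:,:285]=0;m[:,360:]=0/' hand.py
python3 hand.py; python3 - <<'E'
from h import *
p=bot.read_camera("wrist");hsv=cv2.cvtColor(p["pixels"],cv2.COLOR_RGB2HSV)
for v in(212,224): print(hsv[v,290:314:2].tolist())
E
```

```text
194 315 328
198 316 323
206 310 336
210 304 342
214 300 345
218 301 347
222 296 348
226 295 349
230 295 349
234 296 349
238 297 347
foot col 321.50396825396825
collar in tool (x,y) mm [-1.06740668  1.29528968] rms 0.6071183785931338
collar world [ 0.66015834 -0.00502879  0.1683983 ]
yaw 110.5625251181844
[[9, 146, 161], [10, 148, 160], [10, 149, 163], [9, 148, 164], [11, 148, 160], [19, 145, 178], [20, 140, 241], [20, 139, 238], [20, 140, 237], [20, 141, 235], [20, 139, 237], [9, 195, 208]]
[[9, 145, 165], [9, 147, 166], [14, 145, 200], [20, 138, 238], [20, 140, 235], [20, 140, 234], [20, 141, 237], [20, 140, 237], [19, 143, 229], [19, 144, 219], [12, 178, 198], [10, 190, 223]]
```

```bash
python3 -m creep '[[0.46,-0.08,0.4,0,0],[0,0,0.8,0,0],[0,0,0.4,0,0],[0,0,0,0,0],[0,0,0,0,0]]'
sed -i '1i import sys' hand.py; python3 hand.py; python3 - <<'E'
from h import *
p=bot.read_camera("wrist"); save(p,"w5.png")
g=p["pixels"].astype(int); hsv=cv2.cvtColor(p["pixels"],cv2.COLOR_RGB2HSV)
r=bot.regions_of("socket",p)
if r:
  m=r[0]["mask"].astype(np.uint8); print(r[0]["bbox"],r[0]["score"])
b=np.zeros((400,640),bool);b[20:215,260:380]=1
w=((hsv[...,1]<40)&(hsv[...,2]>180)&b).astype(np.uint8)
n,l,st,_=cv2.connectedComponentsWithStats(w);k=1+np.argmax(st[1:,4]);w=(l==k).astype(np.uint8)
c=cv2.boxPoints(cv2.minAreaRect(cv2.findNonZero(w)))
W=np.array([onz(p,u,v,.048)[:2] for u,v in c]);e=W-np.roll(W,1,0)
print("white",st[k],W.mean(0),np.linalg.norm(e,axis=1),np.degrees(np.arctan2(e[:,1],e[:,0])))
h=cv2.morphologyEx(w,cv2.MORPH_CLOSE,np.ones((45,45)))
d=((g.sum(2)<330)&(cv2.erode(h,np.ones((7,7)))>0)); ys,xs=np.nonzero(d); print("slotpx",xs.min(),xs.max(),ys.min(),ys.max())
S=np.array([onz(p,u,v,.048)[:2] for u,v in zip(xs,ys)],np.float32); print("slot",cv2.minAreaRect(S*1000))
E
```

```text
time: 9.65
tool_pos: [0.6408, -0.0184, 0.1326]
tcp_rot: [-0.561, 3.089, -0.001]
wrist_force: [0.4, -0.1, -1.0]
width: 0.152
grip_force: 62.1
194 315 328
198 316 328
206 310 335
210 304 342
214 300 345
218 298 347
222 296 348
226 295 349
230 295 349
234 296 349
238 297 347
242 339 339
foot col 321.70476190476194
collar in tool (x,y) mm [-0.74118074  1.40928488] rms 0.43326537793291925
collar world [ 0.64146111 -0.01688292  0.09037716]
yaw 110.59100545638994
[280.8, 86.5, 367.6, 178.7] 0.84
white [ 279   89   92   89 6333] [ 0.58838743 -0.03551701] [0.07033381 0.06400179 0.06444777 0.0640058 ] [ -69.38096872 -161.8813853   110.61024994   23.38962538]
slotpx 310 338 104 163
slot ((588.1162109375, -36.04927062988281), (42.91133117675781, 20.653579711914062), 19.91412353515625)
```

View pics/w5.png

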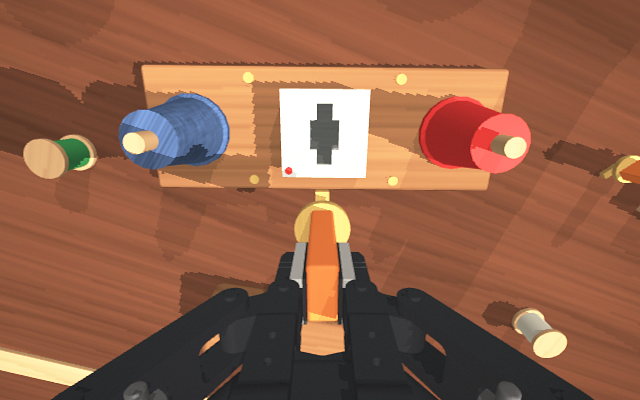

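The slot centre is at pixel (324,133), and the foot tip at (322,195) is in line with it. That leaves 56.7 mm along tool x and about 1 mm along tool y.

```bash
python3 -m creep '[[0.57,0.01,0,0,0],[0.565,0.01,0,0,0],[0,0,0,0,0],[0,0,0,0,0]]'; sed 's/^obs=\[o.*$/print("")/' hand.py > /dev/null; python3 hand.py | tail -4
python3 - <<'E'
from h import *
p=bot.read_camera("wrist"); save(p,"w6.png",(240,130,400,270),5)
E
```

```text
time: 10.3
tool_pos: [0.5873, -0.0375, 0.1325]
tcp_rot: [-0.56, 3.088, -0.001]
wrist_force: [0.5, -0.7, -1.0]
width: 0.153
grip_force: 62.1
foot col 321.625
collar in tool (x,y) mm [-0.24441626  0.80731627] rms 0.802075606572116
collar world [ 0.58750938 -0.03654303  0.08953258]
yaw 110.58403982778295
```

View pics/w6.png

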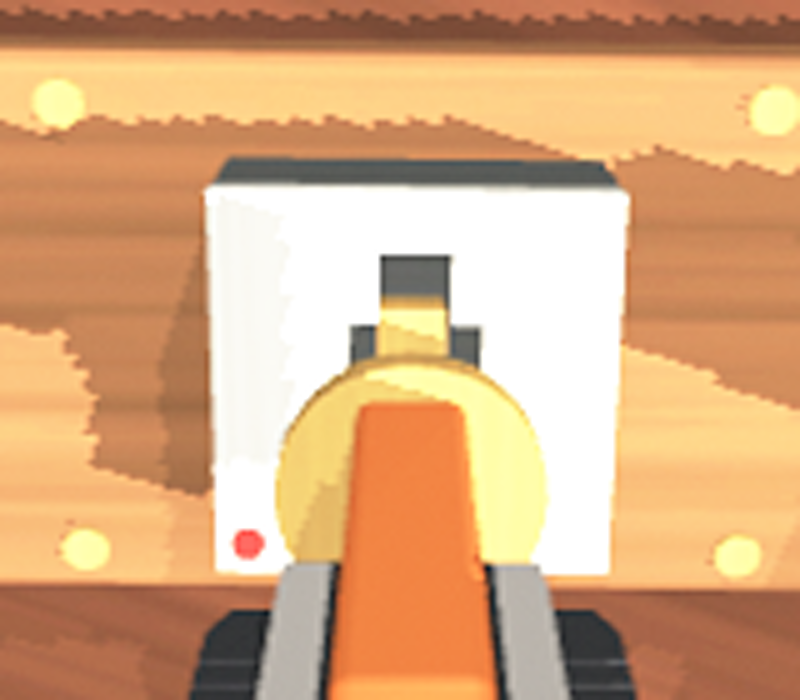

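The foot bar (crop x≈413) sits over the slot (x≈415), within half a millimetre. Descending.

```bash
python3 -m creep '[[0.01,0.01,0.2,0,0],[0,0,0.2,0,0],[0,0,0.1,0,0],[0,0,0.04,0,0],[0,0,0,0,0]]'; python3 -m creep '[[0,0,0.06,0,0],[0,0,0.06,0,0],[0,0,0,0,0]]'
```

```text
time: 11.02
tool_pos: [0.5853, -0.037, 0.1054]
tcp_rot: [0.561, -3.09, -0.001]
wrist_force: [-3.0, 1.6, 7.1]
width: 0.156
grip_force: 63.7
time: 11.4
tool_pos: [0.5889, -0.0363, 0.1037]
tcp_rot: [-0.559, 3.084, 0.0]
wrist_force: [-3.6, 4.6, 21.1]
width: 0.156
grip_force: 66.3
```

```bash
python3 -m creep '[[0,0,-0.1,0,0],[0,0,0,0,0]]'; python3 - <<'E'
from h import *
p=bot.read_camera("wrist"); save(p,"w7.png",(265,120,385,220),6)
for _ in range(4): bot.read_camera("wrist"); s=bot.read_state(); print(s["tool_pos"],s["wrist_force"])
E
```

```text
time: 11.65
tool_pos: [0.5877, -0.0369, 0.1046]
tcp_rot: [-0.56, 3.086, -0.001]
wrist_force: [4.9, 2.7, 3.9]
width: 0.153
grip_force: 63.6
[ 0.58771798 -0.03695335  0.10455078] [4.29327636 3.50407589 5.84429524]
[ 0.58773619 -0.03692224  0.10456599] [3.94273875 2.40527965 5.50888488]
[ 0.58773855 -0.03694797  0.10454901] [4.78678144 3.51683077 4.31105868]
[ 0.58775215 -0.03695532  0.10457654] [4.53726517 2.73132442 5.43633418]
```

View pics/w7.png

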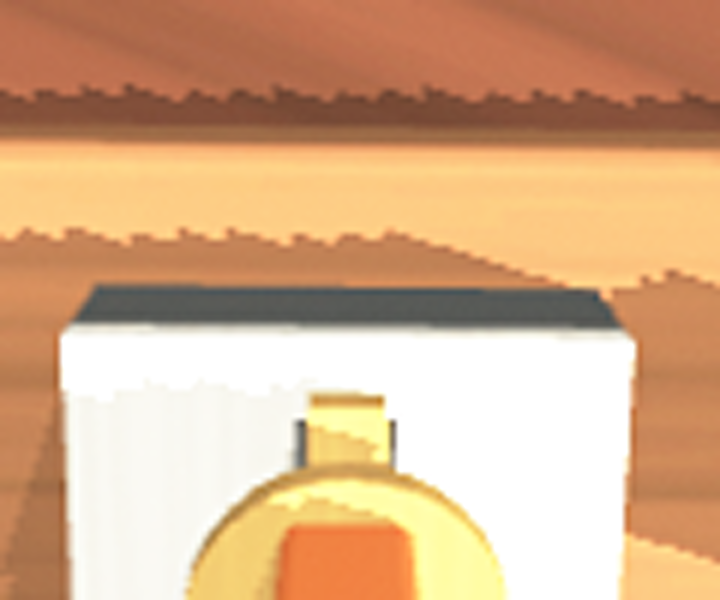

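```bash
python3 - <<'E'
from h import *
p=bot.read_camera("wrist"); 
col=p["pixels"][165:200,322].astype(int).sum(1); print(list(zip(range(165,200),col.tolist())))
a=onz(p,323,174.3,.048)[:2];u=np.array([np.cos(np.radians(20.5)),np.sin(np.radians(20.5))])
for z in(.046,.047,.048,.049): print(z,32+ (onz(p,323,185.8,z)[:2]-a)@-u*-1*-1*1000*1.0, (onz(p,323,185.8,z)[:2]-a)@u*1000)
E
```

```text
[(165, 424), (166, 440), (167, 436), (168, 260), (169, 262), (170, 264), (171, 268), (172, 263), (173, 281), (174, 478), (175, 679), (176, 765), (177, 765), (178, 765), (179, 765), (180, 765), (181, 765), (182, 765), (183, 765), (184, 765), (185, 614), (186, 442), (187, 505), (188, 665), (189, 683), (190, 679), (191, 678), (192, 637), (193, 565), (194, 569), (195, 572), (196, 567), (197, 471), (198, 453), (199, 493)]
0.046 23.426754015752266 8.573245984247734
0.047 23.7007828079006 8.2992171920994
0.048 23.97481160004893 8.025188399951071
0.049 24.248840392197263 7.7511596078027365
```

The last crop (my tenth picture) shows the bar tip at crop (346,397) overlapping the slot's far end, about 2.8 mm too far along tool +x. Laterally it is centred. Shifting back.

```bash
python3 -m creep '[[-0.03,0,-0.05,0,0],[-0.026,0,0,0,0],[0,0,0,0,0]]'; python3 -m creep '[[0,0,0.04,0,0],[0,0,0.04,0,0],[0,0,0.04,0,0],[0,0,0,0,0]]'
```

```text
time: 12.32
tool_pos: [0.5879, -0.0365, 0.1051]
tcp_rot: [0.561, -3.09, 0.0]
wrist_force: [3.1, 1.0, -1.6]
width: 0.157
grip_force: 62.7
time: 12.82
tool_pos: [0.5888, -0.0364, 0.1037]
tcp_rot: [-0.561, 3.09, -0.001]
wrist_force: [-2.9, 1.1, 18.5]
width: 0.156
grip_force: 66.1
```

```bash
python3 -m creep '[[0,0,-0.1,0,0],[0,0,0,0,0]]'; cat > prof.py <<'E'
from h import *
p=bot.read_camera("wrist"); g=p["pixels"].astype(int)
print("cols322/326",[(v,g[v,319].sum(),g[v,323].sum(),g[v,327].sum()) for v in range(172,202)])
for v in (190,193,196): print(v,[(u,g[v,u].sum()) for u in range(308,338)])
print(bot.read_state()["wrist_force"])
E
python3 prof.py
```

```text
time: 13.08
tool_pos: [0.5879, -0.0361, 0.1048]
tcp_rot: [-0.561, 3.091, 0.0]
wrist_force: [1.9, 1.6, 1.3]
width: 0.154
grip_force: 62.9
cols322/326 [(172, np.int64(254), np.int64(253), np.int64(254)), (173, np.int64(309), np.int64(304), np.int64(306)), (174, np.int64(559), np.int64(561), np.int64(560)), (175, np.int64(697), np.int64(695), np.int64(697)), (176, np.int64(765), np.int64(765), np.int64(765)), (177, np.int64(765), np.int64(765), np.int64(765)), (178, np.int64(765), np.int64(765), np.int64(765)), (179, np.int64(765), np.int64(765), np.int64(765)), (180, np.int64(765), np.int64(765), np.int64(765)), (181, np.int64(765), np.int64(765), np.int64(765)), (182, np.int64(765), np.int64(765), np.int64(765)), (183, np.int64(765), np.int64(765), np.int64(765)), (184, np.int64(744), np.int64(765), np.int64(765)), (185, np.int64(613), np.int64(611), np.int64(735)), (186, np.int64(441), np.int64(441), np.int64(412)), (187, np.int64(508), np.int64(506), np.int64(486)), (188, np.int64(665), np.int64(665), np.int64(656)), (189, np.int64(682), np.int64(681), np.int64(675)), (190, np.int64
[... 1939 characters left out ...]

196 [(308, np.int64(735)), (309, np.int64(736)), (310, np.int64(736)), (311, np.int64(721)), (312, np.int64(613)), (313, np.int64(384)), (314, np.int64(288)), (315, np.int64(331)), (316, np.int64(505)), (317, np.int64(579)), (318, np.int64(567)), (319, np.int64(572)), (320, np.int64(580)), (321, np.int64(574)), (322, np.int64(566)), (323, np.int64(565)), (324, np.int64(561)), (325, np.int64(552)), (326, np.int64(636)), (327, np.int64(675)), (328, np.int64(672)), (329, np.int64(660)), (330, np.int64(765)), (331, np.int64(765)), (332, np.int64(765)), (333, np.int64(765)), (334, np.int64(765)), (335, np.int64(765)), (336, np.int64(765)), (337, np.int64(765))]
[2.01348036 0.29987626 0.37659511]
```

```bash
python3 -m creep '[[0,0,-0.1,0,0],[0,0,-0.1,0,0],[0,0,0,0,0],[0,0,0,0,0]]'; python3 hand.py | tail -4; python3 - <<'E'
from h import *
p=bot.read_camera("wrist"); g=p["pixels"].astype(int)
print([(v,int(g[v,319].sum()),int(g[v,325].sum())) for v in range(168,204)])
print([(u,int(g[187,u].sum())) for u in range(308,338)])
from scipy.spatial.transform import Rotation as R
s=bot.read_state();M=R.from_rotvec(s["tcp_rot"]).as_matrix();t=np.array(s["tool_pos"]);print(t,s["wrist_force"])
for a in(-.001,0,.001):
  print(a,[proj(p,t+M@np.array([a+x,.001,z])).round(1).tolist() for x,z in((.021,.0518),(.021,.0578),(.018,.0608))])
c=np.array([.5882,-.036,.048]);u=np.array([np.cos(np.radians(200.5)),np.sin(np.radians(200.5)),0])
print("slot end",proj(p,c+.0225*u),"edge",proj(p,c+.032*u))
E
```

```text
time: 13.62
tool_pos: [0.5874, -0.0363, 0.1145]
tcp_rot: [0.561, -3.09, -0.0]
wrist_force: [-0.6, 0.2, -0.9]
width: 0.151
grip_force: 62.8
foot col 322.991452991453
collar in tool (x,y) mm [2.00357701 1.23192985] rms 0.6712622690532416
collar world [ 0.58516207 -0.03583377  0.07164837]
yaw 110.57664410874013
[(168, 268, 268), (169, 266, 263), (170, 267, 250), (171, 403, 330), (172, 661, 667), (173, 760, 760), (174, 765, 765), (175, 765, 765), (176, 765, 765), (177, 765, 765), (178, 765, 765), (179, 765, 765), (180, 765, 765), (181, 765, 765), (182, 765, 765), (183, 765, 765), (184, 765, 765), (185, 608, 600), (186, 444, 425), (187, 528, 518), (188, 687, 682), (189, 683, 676), (190, 681, 675), (191, 643, 676), (192, 572, 673), (193, 575, 551), (194, 579, 559), (195, 578, 567), (196, 572, 558), (197, 455, 448), (198, 458, 451), (199, 506, 504), (200, 655, 660), (201, 689, 679), (202, 680, 675), (203, 570, 678)]
[(308, 738), (309, 737), (310, 738), (311, 741), (312, 735), (313, 584), (314, 250), (315, 310), (316, 463), (317, 536), (318, 528), (319, 528), (320, 543), (321, 538), (322, 528), (323, 529), (324, 522), (325, 518), (326, 518), (327, 512), (328, 509), (329, 661), (330, 765), (331, 765), (332, 765), (333, 765), (334, 765), (335, 765), (336, 765), (337, 765)]
[ 0.58761126 -0.03627159  0.11447992] [ 1.04327298 -1.29609194 -2.63910945]
-0.001 [[322.2, 194.0], [322.2, 191.5], [322.2, 194.4]]
0 [[322.2, 192.5], [322.2, 190.1], [322.2, 193.0]]
0.001 [[322.2, 191.1], [322.2, 188.7], [322.2, 191.7]]
slot end [320.8558302 185.7097725] edge [320.86390219 172.70885531]
```

```bash
python3 -m creep '[[-0.04,0,0,0,0],[-0.035,0,0,0,0],[0,0,0,0,0],[0,0,0,0,0]]'; python3 hand.py | tail -4; cat > rel.py <<'E'
from h import *
p=bot.read_camera("wrist"); g=p["pixels"].astype(int)
print([(v,int(g[v,319].sum()),int(g[v,325].sum())) for v in range(166,204)])
from scipy.spatial.transform import Rotation as R
s=bot.read_state();M=R.from_rotvec(s["tcp_rot"]).as_matrix();t=np.array(s["tool_pos"]);print(t,s["wrist_force"])
print([proj(p,t+M@np.array([x,.001,z])).round(1).tolist() for x,z in((.021,.0518),(.021,.0578),(.018,.0608))])
c=np.array([.5882,-.036,.048]);u=np.array([np.cos(np.radians(200.5)),np.sin(np.radians(200.5)),0])
print("slot end",proj(p,c+.0225*u),"edge",proj(p,c+.032*u))
E
python3 rel.py
```

```text
time: 14.22
tool_pos: [0.5916, -0.0349, 0.1147]
tcp_rot: [0.561, -3.091, -0.0]
wrist_force: [0.0, -0.1, -1.6]
width: 0.154
grip_force: 62.8
foot col 324.3125
collar in tool (x,y) mm [1.87291435 1.26182383] rms 0.6770177630602616
collar world [ 0.58936189 -0.03437898  0.07196867]
yaw 110.58234713505067
[(166, 690, 663), (167, 765, 760), (168, 765, 765), (169, 765, 765), (170, 765, 765), (171, 765, 765), (172, 765, 765), (173, 765, 765), (174, 765, 765), (175, 765, 765), (176, 765, 765), (177, 765, 765), (178, 765, 765), (179, 765, 765), (180, 765, 765), (181, 253, 254), (182, 290, 286), (183, 304, 301), (184, 329, 324), (185, 432, 422), (186, 460, 447), (187, 535, 520), (188, 685, 682), (189, 683, 675), (190, 678, 674), (191, 565, 677), (192, 571, 675), (193, 573, 550), (194, 576, 558), (195, 578, 564), (196, 567, 557), (197, 455, 446), (198, 455, 449), (199, 500, 502), (200, 654, 660), (201, 686, 677), (202, 683, 676), (203, 646, 674)]
[ 0.59152501 -0.0348976   0.11477114] [ 0.21016657 -0.40718896 -1.2617352 ]
[[322.2, 192.4], [322.2, 189.9], [322.2, 192.9]]
slot end [321.04978883 179.74752166] edge [321.0612457  166.60573013]
```

```bash
python3 -m creep '[[-0.02,0,0,0,0],[0,0,0,0,0],[0,0,0,0,0]]'; python3 - <<'E'
from h import *
p=bot.read_camera("wrist"); g=p["pixels"].astype(int)
for v in(180,182,184,187,190): print(v,[(u,int(g[v,u].sum())) for u in range(310,338)])
print([(v,int(g[v,322].sum())) for v in range(174,192)])
E
```

```text
time: 14.7
tool_pos: [0.5925, -0.0345, 0.1148]
tcp_rot: [-0.561, 3.091, -0.0]
wrist_force: [-0.2, -0.7, -0.9]
width: 0.151
grip_force: 62.8
180 [(310, 736), (311, 737), (312, 750), (313, 659), (314, 257), (315, 277), (316, 280), (317, 279), (318, 278), (319, 276), (320, 279), (321, 280), (322, 275), (323, 271), (324, 272), (325, 273), (326, 272), (327, 266), (328, 249), (329, 407), (330, 765), (331, 765), (332, 765), (333, 765), (334, 765), (335, 765), (336, 765), (337, 765)]
182 [(310, 736), (311, 739), (312, 750), (313, 668), (314, 301), (315, 296), (316, 302), (317, 305), (318, 308), (319, 308), (320, 306), (321, 303), (322, 305), (323, 305), (324, 308), (325, 307), (326, 310), (327, 302), (328, 288), (329, 436), (330, 765), (331, 765), (332, 765), (333, 765), (334, 765), (335, 765), (336, 765), (337, 765)]
184 [(310, 735), (311, 738), (312, 750), (313, 663), (314, 286), (315, 290), (316, 313), (317, 318), (318, 314), (319, 316), (320, 319), (321, 319), (322, 317), (323, 322), (324, 318), (325, 315), (326, 317), (327, 315), (328, 300), (329, 437), (330, 765), (331, 765), (332, 765
[... 261 characters left out ...]
326, 516), (327, 515), (328, 509), (329, 663), (330, 765), (331, 765), (332, 765), (333, 765), (334, 765), (335, 765), (336, 765), (337, 765)]
190 [(310, 734), (311, 737), (312, 734), (313, 582), (314, 257), (315, 453), (316, 659), (317, 684), (318, 680), (319, 679), (320, 683), (321, 679), (322, 679), (323, 678), (324, 674), (325, 673), (326, 673), (327, 673), (328, 668), (329, 726), (330, 765), (331, 765), (332, 765), (333, 765), (334, 765), (335, 765), (336, 765), (337, 765)]
[(174, 765), (175, 765), (176, 765), (177, 765), (178, 765), (179, 494), (180, 275), (181, 295), (182, 305), (183, 305), (184, 317), (185, 438), (186, 464), (187, 530), (188, 686), (189, 680), (190, 679), (191, 678)]
```

```bash
python3 -m creep '[[0,-0.014,0.08,0,0],[0,0,0.08,0,0],[0,0,0.05,0,0],[0,0,0,0,0]]';  python3 -m creep '[[0,0,0.03,0,0],[0,0,0.03,0,0],[0,0,0,0,0]]'
```

```text
time: 15.25
tool_pos: [0.5924, -0.0351, 0.1038]
tcp_rot: [0.561, -3.09, -0.0]
wrist_force: [0.8, 0.1, -0.5]
width: 0.154
grip_force: 62.8
time: 15.62
tool_pos: [0.5926, -0.0352, 0.1011]
tcp_rot: [0.561, -3.091, -0.0]
wrist_force: [0.7, -0.7, -0.9]
width: 0.154
grip_force: 62.8
```

Past the earlier catch with no force. Continuing down.

```bash
python3 -m creep '[[0,0,0.06,0,0],[0,0,0.04,0,0],[0,0,0.04,0,0],[0,0,0,0,0]]';  python3 -m creep '[[0,0,0.03,0,0],[0,0,0,0,0]]'
```

```text
time: 16.12
tool_pos: [0.5925, -0.0352, 0.094]
tcp_rot: [0.561, -3.09, -0.0]
wrist_force: [-0.3, -0.1, -1.2]
width: 0.152
grip_force: 62.8
time: 16.38
tool_pos: [0.5927, -0.0352, 0.0927]
tcp_rot: [0.561, -3.091, -0.0]
wrist_force: [-0.1, -0.5, -0.5]
width: 0.153
grip_force: 62.8
```

```bash
python3 -m creep '[[0,0,0.03,0,0],[0,0,0,0,0]]';  python3 -m creep '[[0,0,0.02,0,0],[0,0,0,0,0]]';  python3 -m creep '[[0,0,0.02,0,0],[0,0,0,0,0]]'
```

```text
time: 16.62
tool_pos: [0.5927, -0.0352, 0.0912]
tcp_rot: [0.561, -3.091, -0.0]
wrist_force: [-0.1, 0.3, -0.4]
width: 0.15
grip_force: 62.8
time: 16.88
tool_pos: [0.5929, -0.0352, 0.0909]
tcp_rot: [-0.561, 3.091, -0.0]
wrist_force: [-2.5, 0.9, 3.7]
width: 0.153
grip_force: 63.5
time: 17.12
tool_pos: [0.593, -0.0352, 0.0908]
tcp_rot: [-0.561, 3.091, -0.0]
wrist_force: [-4.8, 0.9, 9.3]
width: 0.153
grip_force: 64.5
```

```bash
python3 -m creep '[[0.03,0,0,0,0],[0.025,0,0,0,0],[0,0,0,0,0]]'; python3 hand.py | tail -4; python3 - <<'E'
from h import *
p=bot.read_camera("wrist"); g=p["pixels"].astype(int)
print([(v,int(g[v,312].sum()),int(g[v,322].sum())) for v in range(170,215,1)])
E
```

```text
time: 17.5
tool_pos: [0.5923, -0.0356, 0.0908]
tcp_rot: [-0.56, 3.086, -0.0]
wrist_force: [1.6, 3.3, 6.0]
width: 0.152
grip_force: 63.7
foot col 319.05555555555554
collar in tool (x,y) mm [1.86916285 1.29837582] rms 0.8586561696639617
collar world [ 0.59028437 -0.03504094  0.04800483]
yaw 110.56613366083816
[(170, 251, 253), (171, 300, 305), (172, 549, 549), (173, 687, 692), (174, 765, 765), (175, 765, 765), (176, 765, 765), (177, 765, 765), (178, 765, 765), (179, 765, 765), (180, 765, 765), (181, 765, 765), (182, 765, 765), (183, 765, 765), (184, 765, 765), (185, 765, 765), (186, 765, 765), (187, 765, 765), (188, 765, 765), (189, 765, 486), (190, 765, 504), (191, 765, 510), (192, 765, 507), (193, 765, 508), (194, 765, 510), (195, 765, 511), (196, 740, 504), (197, 744, 453), (198, 720, 452), (199, 407, 491), (200, 417, 647), (201, 488, 681), (202, 667, 677), (203, 679, 675), (204, 560, 552), (205, 568, 565), (206, 569, 561), (207, 567, 489), (208, 500, 428), (209, 455, 433), (210, 384, 434), (211, 373, 438), (212, 379, 432), (213, 383, 435), (214, 388, 433)]
```

Seated but tilted slightly in the grip, so I release to let it settle flat on the collar, then regrip it.

```bash
python3 -m creep '[[0,0,0,0,0.4],[0,0,0,0,0.4],[0,0,0,0,0.4],[0,0,0,0,0.4]]'; python3 hand.py | tail -4; python3 - <<'E'
from h import *
p=bot.read_camera("wrist"); s=bot.read_state(); print(s["tool_pos"])
hsv=cv2.cvtColor(p["pixels"],cv2.COLOR_RGB2HSV)
o=((hsv[...,0]<16)&(hsv[...,1]>175)&(hsv[...,2]>190)).astype(np.uint8); o[:180]=0;o[340:]=0;o[:,:280]=0;o[:,370:]=0
for v in range(210,335,12):
    x=np.nonzero(o[v])[0]; print(v,(x.min(),x.max()) if len(x) else None,end=' ')
a=bot.read_camera("scene"); b=bot.read_camera("side")
for q,n in((a,"scene"),(b,"side")):
    print(n,[(np.round(d["bbox"]).tolist(),round(d["score"],2)) for d in bot.look_for("post",q)[:5]])
for q in(a,b): print([proj(q,[.5882,-.036,z]).round(1).tolist() for z in(.048,.124)])
E
```

```text
time: 18.1
tool_pos: [0.5898, -0.0363, 0.0888]
tcp_rot: [0.561, -3.09, -0.0]
wrist_force: [-0.7, 0.6, 0.4]
width: 0.4
grip_force: 0.0
foot col 317.2708333333333
collar in tool (x,y) mm [-0.90925563  0.984061  ] rms 0.8973294386475468
collar world [ 0.59037277 -0.03504072  0.04614763]
yaw 110.57523167542678
[ 0.59000564 -0.03626803  0.08907562]
210 None 222 (np.int64(310), np.int64(332)) 234 (np.int64(309), np.int64(334)) 246 (np.int64(308), np.int64(335)) 258 (np.int64(307), np.int64(336)) 270 (np.int64(305), np.int64(338)) 282 (np.int64(305), np.int64(338)) 294 (np.int64(305), np.int64(337)) 306 (np.int64(306), np.int64(337)) 318 (np.int64(306), np.int64(306)) 330 None scene [([328.0, 116.0, 336.0, 136.0], 0.62), ([163.0, 332.0, 193.0, 363.0], 0.52), ([333.0, 151.0, 343.0, 166.0], 0.5)]
side [([326.0, 320.0, 343.0, 350.0], 0.84), ([336.0, 298.0, 345.0, 319.0], 0.47), ([305.0, 195.0, 321.0, 203.0], 0.43)]
[[311.1, 219.2], [311.3, 201.8]]
[[315.7, 198.8], [315.8, 180.8]]
```

```bash
python3 -m creep '[[-0.02,0.02,0,0,0.4],[0,0,0,0,0.4],[0,0,0,0,0],[0,0,0,0,0],[0,0,0,0,0],[0,0,0,0,0],[0,0,0,0,0]]' 70; python3 hand.py | tail -4;  python3 -c "
from workcell import bot
s=bot.read_state();print(s['torque'],s['wrist_force'])"
```

```text
time: 19.27
tool_pos: [0.5907, -0.0349, 0.0892]
tcp_rot: [0.561, -3.091, -0.0]
wrist_force: [0.1, -0.1, -0.5]
width: 0.151
grip_force: 69.5
foot col 317.1
collar in tool (x,y) mm [0.69663823 0.8401655 ] rms 0.7288187316557401
collar world [ 0.58975823 -0.03433861  0.04640139]
yaw 110.58010118139917
[-0.01040793 -0.03882598 -0.02280562] [ 0.85563853 -0.66144756 -1.43462897]
```

```bash
python3 -m creep '[[0,0,0,0.5,0],[0,0,0,0.5,0],[0,0,0,0.5,0],[0,0,0,0.5,0],[0,0,0,0,0]]';python3 -c "
from workcell import bot
s=bot.read_state();print(s['torque'],s['wrist_force'])"
```

```text
time: 19.95
tool_pos: [0.5905, -0.0349, 0.0892]
tcp_rot: [0.251, -3.131, -0.0]
wrist_force: [-0.6, 0.0, -0.5]
width: 0.157
grip_force: 69.6
[ 0.01441922  0.1620508  -0.00161269] [-0.5804697   0.03875827 -0.45968563]
```

```bash
python3 -m creep '[[0,0,0,0.5,0],[0,0,0,0.5,0],[0,0,0,0.5,0],[0,0,0,0.5,0],[0,0,0,0.5,0],[0,0,0,0.5,0],[0,0,0,0,0]]';python3 -c "
from workcell import bot
s=bot.read_state();print(s['torque'],s['wrist_force'])"
```

```text
time: 20.82
tool_pos: [0.5907, -0.0349, 0.0892]
tcp_rot: [-0.219, -3.134, -0.0]
wrist_force: [-0.5, 0.3, -0.4]
width: 0.153
grip_force: 69.6
[0.04426873 0.06813673 0.01570369] [-0.54605115  0.32104574 -0.43011445]
```

```bash
python3 -m creep '[[0,0,0,0.5,0],[0,0,0,0.5,0],[0,0,0,0.5,0],[0,0,0,0.5,0],[0,0,0,0.5,0],[0,0,0,0.5,0],[0,0,0,0.5,0],[0,0,0,0.5,0],[0,0,0,0.5,0],[0,0,0,0.5,0],[0,0,0,0.3,0],[0,0,0,0.3,0],[0,0,0,0,0]]';python3 -c "
from workcell import bot
s=bot.read_state();print(s['torque'],s['wrist_force'],s['tcp_rot'])"
```

```text
time: 22.45
tool_pos: [0.5908, -0.0349, 0.0892]
tcp_rot: [1.078, 2.951, -0.0]
wrist_force: [-1.1, -0.2, -1.8]
width: 0.151
grip_force: 69.4
[-0.05502856  0.02419993  0.01982623] [-1.14148705 -0.1713748  -1.79057366] [ 1.07797700e+00  2.95083009e+00 -7.26724767e-05]
```

```bash
python3 -m creep '[[0,0,0,0.3,0],[0,0,0,0.3,0],[0,0,0,0.3,0],[0,0,0,0,0]]';python3 -c "
from workcell import bot
s=bot.read_state();print(s['torque'],s['wrist_force'],s['tcp_rot'])"
```

```text
time: 22.95
tool_pos: [0.5901, -0.0352, 0.0892]
tcp_rot: [-1.21, -2.898, 0.002]
wrist_force: [-2.5, -3.4, 1.2]
width: 0.154
grip_force: 69.7
[-0.48631203  0.81588725  0.00892777] [-2.50260968 -3.39175727  1.18095135] [-1.20992001e+00 -2.89803497e+00  1.63844586e-03]
```

```bash
cat > st.py <<'E'
from workcell import bot
import numpy as np
s=bot.read_state();r=s['tcp_rot'];a=-2*np.arctan(r[0]/r[1]); 
print('turn',round(0.359+2*np.arctan(r[0]/r[1]),3),s['torque'].round(3),s['wrist_force'].round(1),s['tool_pos'].round(4),s['q'][5])
E
python3 -m creep '[[0,0,0,0.2,0],[0,0,0,0.2,0],[0,0,0,0,0]]' | tail -1;python3 st.py
python3 -m creep '[[0,0,0,0.2,0],[0,0,0,0,0]]' | tail -1;python3 st.py
```

```text
grip_force: 69.8
turn 1.19 [-0.663  1.113  0.13 ] [-5.1 -2.7  2.5] [ 0.5898 -0.0353  0.0892] -0.8404391800712886
grip_force: 69.8
turn 1.21 [-0.718  1.227  0.104] [-5.4 -3.7  2.9] [ 0.5897 -0.0354  0.0892] -0.8204265217413248
```

```bash
python3 -c "
from workcell import bot
from scipy.spatial.transform import Rotation as R
s=bot.read_state();print(R.from_rotvec(s['tcp_rot']).as_matrix().T@[-.0008,-.0006,0]/.05)"
python3 -m creep '[[0,0,0,0.2,0],[0,0,0,0.2,0],[0,0,0,0,0]]' | tail -1;python3 st.py
```

```text
[ 1.52257923e-03 -1.99418976e-02  4.97330513e-05]
grip_force: 70.1
turn 1.249 [-0.777  1.332  0.31 ] [-6.5 -4.4  3.5] [ 0.5894 -0.0355  0.0892] -0.780898037696045
```

```bash
python3 -m creep '[[0,-0.03,0,0,0],[0,0,0,0,0]]' | tail -1;python3 st.py
python3 -m creep '[[0,-0.02,0,0.2,0],[0,0,0,0,0]]' | tail -1;python3 st.py
```

```text
grip_force: 69.7
turn 1.25 [-0.331  0.925  0.348] [-3.8 -0.9  1.9] [ 0.5892 -0.0358  0.0892] -0.7827903199366293
grip_force: 69.7
turn 1.27 [0.156 0.496 0.538] [-2.8  0.5 -0.2] [ 0.589  -0.036   0.0892] -0.7639275974217982
```

At the stop: torque has risen to 0.54 N·m with little side force. I ease the twist and pull up step by step.

```bash
python3 -m creep '[[0,0,-0.02,-0.1,0],[0,0,-0.02,0,0],[0,0,0,0,0]]' | tail -1;python3 st.py
python3 -m creep '[[0,0,-0.01,0,0],[0,0,0,0,0]]' | tail -1;python3 st.py
python3 -m creep '[[0,0,-0.01,0,0],[0,0,0,0,0]]' | tail -1;python3 st.py
```

```text
grip_force: 68.4
turn 1.26 [ 0.414 -0.303  0.387] [  0.7   2.  -10.3] [ 0.5888 -0.0361  0.0904] -0.7740278974136856
grip_force: 68.1
turn 1.26 [ 0.55  -0.567  0.403] [  2.6   3.1 -12.9] [ 0.5887 -0.0361  0.091 ] -0.7740620769884884
grip_force: 68.1
turn 1.26 [ 0.739 -0.771  0.403] [  3.    2.9 -15.7] [ 0.5886 -0.0362  0.0917] -0.7740478713049834
```

```bash
python3 -m creep '[[0,0,-0.01,0,0],[0,0,0,0,0]]' | tail -1;python3 st.py
python3 -m creep '[[0,0,-0.01,0,0],[0,0,0,0,0]]' | tail -1;python3 st.py
```

```text
grip_force: 68.2
turn 1.26 [ 0.81  -0.855  0.398] [  3.7   3.1 -16.6] [ 0.5886 -0.0362  0.0921] -0.7740060315960683
grip_force: 68.2
turn 1.26 [ 0.79  -0.961  0.413] [  4.2   3.3 -18.5] [ 0.5885 -0.0362  0.0924] -0.7740597196321005
```

```bash
python3 -m creep '[[0,0,0.02,-0.1,0],[0,0,0,-0.1,0],[0,0,0,0,0]]' | tail -1;python3 st.py; python3 -m creep '[[0,0,0,-0.1,0],[0,0,0,0,0]]' | tail -1;python3 st.py
```

```text
grip_force: 69.5
turn 1.24 [ 0.689 -0.314  0.186] [ 1.6  2.9 -9.2] [ 0.589  -0.0365  0.0931] -0.7938378777239224
grip_force: 69.7
turn 1.23 [ 0.655 -0.271  0.048] [ 0.9  3.4 -7.1] [ 0.589  -0.0365  0.0929] -0.8040230998015787
```

```bash
python3 -m creep '[[0,0,-0.015,0,0],[0,0,0,0,0]]' | tail -1;python3 st.py
python3 -m creep '[[0,0,-0.015,0,0],[0,0,0,0,0]]' | tail -1;python3 st.py
```

```text
grip_force: 69.6
turn 1.23 [ 0.591 -0.448  0.064] [ 2.6  2.8 -9.7] [ 0.589  -0.0365  0.0932] -0.804001713291323
grip_force: 69.2
turn 1.23 [ 0.607 -0.662  0.049] [  2.1   2.9 -11.7] [ 0.589  -0.0365  0.0936] -0.8040143780203489
```

```bash
python3 -m creep '[[0,0,-0.015,0,0],[0,0,0,0,0]]' | tail -1;python3 st.py
python3 -m creep '[[0,0,-0.01,0,0],[0,0,0,0,0]]' | tail -1;python3 st.py
```

```text
grip_force: 68.8
turn 1.23 [ 0.592 -0.885  0.059] [  4.1   3.2 -14.4] [ 0.5889 -0.0365  0.0941] -0.804050141561581
grip_force: 68.5
turn 1.23 [ 0.521 -1.055  0.101] [  4.3   2.  -16. ] [ 0.5888 -0.0365  0.0945] -0.8040352277886458
```

```bash
python3 -m creep '[[0,0,0,0,0],[0,0,0,0,0],[0,0,0,0,0],[0,0,0,0,0],[0,0,0,0,0],[0,0,0,0,0]]' | tail -1;python3 st.py
python3 -m creep '[[0,0,0,0,0],[0,0,0,0,0],[0,0,0,0,0],[0,0,0,0,0],[0,0,0,0,0],[0,0,0,0,0],[0,0,0,0,0],[0,0,0,0,0]]' | tail -1;python3 st.py
python3 -m creep '[[0,0,0,0,0],[0,0,0,0,0],[0,0,0,0,0],[0,0,0,0,0],[0,0,0,0,0],[0,0,0,0,0],[0,0,0,0,0],[0,0,0,0,0]]' | tail -1;python3 st.py
```

```text
grip_force: 68.5
turn 1.23 [ 0.618 -1.085  0.027] [  4.1   2.7 -16.2] [ 0.5889 -0.0364  0.0945] -0.8040587404426276
grip_force: 68.5
turn 1.23 [ 0.543 -1.022  0.099] [  4.4   1.2 -15.7] [ 0.5888 -0.0365  0.0945] -0.8040380181516846
grip_force: 68.5
turn 1.23 [ 0.539 -1.051  0.098] [  4.7   2.1 -14.4] [ 0.5888 -0.0365  0.0945] -0.8040442868140978
```

Held about 15.5 N steadily for 2.75 s. Easing off and reseating the collar.

```bash
python3 -m creep '[[0,0,0.015,0,0],[0,0,0.015,0,0],[0,0,0.015,0,0],[0,0,0.015,0,0],[0,0,0,0,0]]' | tail -1;python3 st.py
python3 -m creep '[[0,0,0.015,0,0],[0,0,0.015,0,0],[0,0,0,0,0]]' | tail -1;python3 st.py
```

```text
grip_force: 69.9
turn 1.23 [ 0.525 -0.362  0.109] [ 2.   2.9 -7. ] [ 0.589  -0.0365  0.0927] -0.8040427935008979
grip_force: 71.3
turn 1.23 [0.479 0.31  0.101] [-1.1  1.4  3.3] [ 0.5893 -0.0366  0.0918] -0.8040335628009596
```

```bash
python3 -m creep '[[0,0,0.015,0,0],[0,0,0,0,0]]' | tail -1;python3 st.py
python3 -m creep '[[0,0,0.01,0,0],[0,0,0,0,0]]' | tail -1;python3 st.py
```

```text
grip_force: 71.4
turn 1.23 [0.174 0.036 0.083] [0.6 0.7 2.9] [ 0.5896 -0.0369  0.0905] -0.8040762321786867
grip_force: 71.4
turn 1.23 [-0.052 -0.202  0.017] [ 0.7 -0.2  3.6] [ 0.5895 -0.0368  0.0897] -0.8040436682540492
```

```bash
python3 -m creep '[[0,0,0.008,0,0],[0,0,0,0.2,0],[0,0,0,0,0]]' | tail -1;python3 st.py; python3 -m creep '[[0,0,0,0.1,0],[0,0,0,0,0]]' | tail -1;python3 st.py
```

```text
grip_force: 71.5
turn 1.25 [-0.252 -0.409  0.231] [ 2.4 -0.5  3.1] [ 0.5894 -0.0367  0.0892] -0.7839387868519093
grip_force: 71.5
turn 1.26 [-0.324 -0.512  0.37 ] [ 2.1 -1.2  3.9] [ 0.5894 -0.0367  0.0892] -0.774078878152568
```

```bash
python3 -m creep '[[0,0,0,-0.2,0],[0,0,0,0,0],[0,0,0,0,0.4],[0,0,0,0,0.4],[0,0,0,0,0.4],[0,0,0,0,0.4]]' | tail -2;python3 st.py
python3 -m creep '[[0,0,-0.2,0,0.4],[0,0,-0.4,0,0.4],[0,0,-0.8,0,0.4],[0,0,-1,0,0.4],[-0.9,0,0,0,0.4],[-0.6,0,0,0,0.4],[0,0,0,0,0.4],[0,0,0,0,0.4]]'
python3 - <<'E'
from h import *
from scipy.spatial.transform import Rotation as R
hs=lambda q:cv2.cvtColor(q["pixels"],cv2.COLOR_RGB2HSV)
for n in("wrist","side","scene"):
    q=bot.read_camera(n); h=hs(q); c=proj(q,[.5882,-.036,.124]);b=proj(q,[.5882,-.036,.054]); print(n,"pred top",c.round(1),"collar",b.round(1))
    for d in bot.look_for("post",q)[:5]: print("  ",np.round(d["bbox"]),round(d["score"],2))
    if n=="wrist":
        for r in bot.regions_of("post",q):
            if abs(r["bbox"][0]-c[0])>90: continue
            m=r["mask"]; o=(m&(h[...,0]<16)&(h[...,1]>150)).astype(np.uint8)
            print("  blade px",cv2.minAreaRect(cv2.findNonZero(o)) if o.any() else None)
            # bright top face at z=.124
            k=(m&(h[...,2]>220)).astype(np.uint8); ys,xs=np.nonzero(k)
    save(q,f"fin_{n}.png")
E
```

```text
width: 0.399
grip_force: 0.0
turn 1.24 [-0.017  0.031 -0.025] [ 0.1  0.8 -1.3] [ 0.5883 -0.0363  0.0884] -0.7939427811231703
time: 34.08
tool_pos: [0.6364, -0.094, 0.2098]
tcp_rot: [1.34, 2.841, 0.001]
wrist_force: [-0.9, -0.4, 0.2]
width: 0.399
grip_force: 0.0
wrist pred top [321.7 107.8] collar [321.8 106.7]
   [305.  83. 344. 126.] 0.92
  blade px ((316.0340576171875, 114.67819213867188), (29.681644439697266, 11.791799545288086), 57.38075256347656)
side pred top [315.8 180.8] collar [315.7 197.4]
   [326. 320. 341. 349.] 0.55
   [309. 180. 320. 204.] 0.51
   [305. 273. 316. 294.] 0.45
scene pred top [311.3 201.8] collar [311.1 217.8]
   [299. 290. 307. 312.] 0.73
   [334. 148. 344. 167.] 0.63
   [305. 202. 322. 226.] 0.58
```

```bash
python3 - <<'E'
from h import *
q=bot.read_camera("wrist"); g=q["pixels"].astype(int); h=cv2.cvtColor(q["pixels"],cv2.COLOR_RGB2HSV)
for v in range(80,130,3): print(v,' '.join(f"{h[v,u,0]:2d}/{h[v,u,1]:3d}" for u in range(302,348,3)))
E
```

```text
80  0/  0  0/  0  0/  0  0/  0  0/  0  0/  0  0/  0  0/  0  0/  0  0/  0  0/  0  0/  0  0/  0  0/  0  0/  0  0/  0
83  0/  0  0/  0  0/  0  0/  0  0/  0  0/  0  0/  0  0/  0  0/  0  0/  0  0/  0  0/  0  0/  0  0/  0  0/  0  0/  0
86  0/  0  0/  0  0/  0  0/  0 27/ 62 23/155 24/151 25/149 25/147 27/122  0/  0  0/  0  0/  0  0/  0  0/  0  0/  0
89  0/  0  0/  0  0/  0 30/ 34 25/134 27/126 26/127 27/129 27/127 26/131 29/109  0/  0  0/  0  0/  0  0/  0  0/  0
92  0/  0  0/  0 30/ 32 29/ 96 24/136 26/127 26/128 26/128 26/127 26/130 27/110 29/ 89  0/  0  0/  0  0/  0  0/  0
95 38/ 10 20/127 29/ 85 30/ 82 24/138 26/129 26/129 26/130 26/129 26/131 25/123 30/ 82 29/ 45  0/  0  0/  0  0/  0
98 68/ 10 30/ 81 30/ 83 22/133 24/140 26/129 26/130 26/130 26/130 26/130 25/121 28/ 98 29/ 89  0/  0  0/  0  0/  0
101 103/ 18 30/ 83 27/110 23/131 23/143 26/131 26/129 26/129 26/129 26/131 25/121 28/ 97 28/102  0/  0  0/  0  0/  0
104 75/  5 30/ 84 22/133 22/132 22/144 26/131 26/129 26/130 26/129 26/130 25/120 28/ 96 28/100 30/  2  0/  0  0/  0
107 23/  4 22/137 22/133 23/131 21/146 26/132 26/130 26/130 26
[... 165 characters left out ...]
/  0
113 25/  6 23/ 81 22/134 22/132 20/149 26/132 26/131 26/130 26/130 26/132 24/127 28/ 97 29/ 98 96/ 13 24/ 22  0/  0
116 21/  7 30/  2 22/138 22/132 19/151 26/132 26/131 26/133 26/129 26/131 24/127 28/ 96 17/120 50/  7  0/  0  0/  0
119 26/  7 24/  5 25/ 11 23/135 19/153 26/132 26/131 26/132 26/131 26/131 25/126 29/ 40 27/ 16 45/ 11  0/  0  0/  0
122 26/  7 25/  6 26/  7 30/  5 18/161 26/132 25/133 26/131 26/130 26/130 18/ 84  0/  0  0/  0  0/  0  0/  0  0/  0
125 25/  6 26/  7 23/  8 30/  6 12/102 12/172 12/175 11/162 10/164 10/136  0/  0  0/  0  0/  0  0/  0  0/  0  0/  0
128 21/  7 25/  6 26/  7 26/  7 25/  6 26/  7 27/  9  0/  0  0/  0  0/  0  0/  0  0/  0  0/  0  0/  0  0/  0  0/  0
```

```bash
python3 -c "
from workcell import bot
print(bot.finish_job())"
```

```text
the job is handed in; nothing more can be done
None
```

The orange post is locked against the socket's stop and upright on its collar. It held a pull of about 15 N for 2.75 s, and I handed the job in at about 34 s. Two things may count against it: the foot caught on the slot edge at about 21 N on the first insertion, and friction at the stop pins took an earlier pull to about 18.5 N.

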